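# Put the forming punches back on their storage mats

### The job

Put the four steel forming punches away: stand each one upright, shank up, in the middle of the mat whose outline matches its foot in shape and size, with the square and oblong feet turned to lie along their outlines. Set them down rather than dropping them, and leave the loupe and the little gem jar standing where they are.

Things in the scene. Friction and masses are not known exactly. Their poses are not given: they have to be found in the camera images.
- center_big_round (a point): Loose plain steel forming punch standing upright: a 10 mm thick foot plate, round, 52 mm diameter, with a 14 x 14 mm square shank rising 40 mm from the middle of the plate (50 mm high in all; shank sides along x and y). The point is at its centre line, 25 mm above its underside; z is up along the shank. Pick it up by the shank.
- center_small_round (a point): Loose plain steel forming punch standing upright: a 10 mm thick foot plate, round, 32 mm diameter, with a 14 x 14 mm square shank rising 40 mm from the middle of the plate (50 mm high in all; shank sides along x and y). The point is at its centre line, 25 mm above its underside; z is up along the shank. Pick it up by the shank.
- center_square (a point): Loose plain steel forming punch standing upright: a 10 mm thick foot plate, square, 42 x 42 mm, sides along x and y, with a 14 x 14 mm square shank rising 40 mm from the middle of the plate (50 mm high in all; shank sides along x and y). The point is at its centre line, 25 mm above its underside; z is up along the shank. Pick it up by the shank.
- center_oblong (a point): Loose plain steel forming punch standing upright: a 10 mm thick foot plate, oblong, 62 mm along x, 28 mm along y, with a 14 x 14 mm square shank rising 40 mm from the middle of the plate (50 mm high in all; shank sides along x and y). The point is at its centre line, 25 mm above its underside; z is up along the shank. Pick it up by the shank.
- mat_big_round: Fixed grey storage mat, 84 x 84 mm, 4 mm thick, with a round outline for the 52 mm round foot (dark shape 60 mm across) with a pale edge, drawn flat in its middle. Origin at the centre of its underside, on the table (its top is 4 mm higher); z is up.
- mat_small_round: Fixed grey storage mat, 84 x 84 mm, 4 mm thick, with a round outline for the 32 mm round foot (dark shape 40 mm across) with a pale edge, drawn flat in its middle. Origin at the centre of its underside, on the table (its top is 4 mm higher); z is up.
- mat_square: Fixed grey storage mat, 84 x 84 mm, 4 mm thick, with a square outline for the square foot (dark shape 50 x 50 mm, sides along x and y) with a pale edge, drawn flat in its middle. Origin at the centre of its underside, on the table (its top is 4 mm higher); z is up.
- mat_oblong: Fixed grey storage mat, 84 x 84 mm, 4 mm thick, with an oblong outline for the oblong foot (dark shape 70 mm along x, 36 mm along y) with a pale edge, drawn flat in its middle. Origin at the centre of its underside, on the table (its top is 4 mm higher); z is up.
- loupe_center (a point): Black eye loupe, 36 mm diameter, 34 mm high, standing loose among the punches and mats; leave it alone. The point is at its centre, 17 mm up.
- gem_jar_center (a point): Small glass jar with a metal cap, 36 mm diameter, 34 mm high, standing loose among the punches and mats; leave it alone. The point is at its centre, 17 mm up.
There are look-alikes about, which are no part of the job. Leave any blue or yellow look-alike of the mat_small_round alone.

How it is judged:
By the outcome, as a careful person would: the job done as asked, in the order asked, and still so for the second after the job is handed in, with the robot touching nothing.
It also fails if it takes over 96 s, if anything falls off the work surface, if the arm or the gripper's body presses on something with over 40 N, if the wrist force passes 120 N, or if a joint passes its speed limit or range.

### The arm

A 6-joint arm with a two-finger parallel gripper is mounted at the origin on the work surface. World frame = base frame: x ahead of the robot, y to its left, z up, the work surface at z = 0. Lengths are in mm, angles in degrees, forces in N, time in s.
With the tool pointing down it reaches from about 300 to 850 mm from the base axis. Payload 4.2 kg.
Tool frame: the origin (TCP) lies midway between the tips of the shut fingers; the grasp point (between the pads) lies 19 mm behind it (env.grip_depth is the distance from the TCP to the grasp point, in mm); z points along the fingers, y is the line along which they close (so a half turn about z gives the same grasp; the last joint's range is limited). The gripper opens to 91 mm and grips with 3 to 60 N. Pads are 32 mm wide; open, the fingers measure 118 mm over their backs; the gripper's body (76 mm by 178 mm) begins 60 mm behind the grasp point.
Start: joints at [75.172, 18.312, 89.639, -0, 72.044, -1.146], TCP at [136.01, 558.699, 213.976] pointing down, gripper open.
Joint ranges: [-177.97, 177.97], [-48.28, 115.42], [12.27, 149.76], [-77.06, 257.06], [2.81, 150.46], [-146.56, 146.56]. Speed limits (degrees/s): [147.25, 147.25, 180, 180, 180, 180].

### API

Orientations are given as [roll, pitch, yaw] about the fixed x, y, z axes, in that order (R = Rz(yaw) Ry(pitch) Rx(roll)).
In Python, from workcell import env, eyes gives the robot as it stands.
- The arm moves only by the tool send_rows, never from a script. Its argument "motion" is a list of rows, each a list of 7 numbers: the shift along the world's x, y, z normalised to -1 to 1, where 1 is 0.5 m, then the turn, a rotation vector about the world's x, y, z normalised to -1 to 1, where 1 is 60 degrees, then the opening, from -1 (shut) to 1 (fully open). A call has 1 to 20 rows; each row is the pose to reach, as a shift and turn from the pose commanded when the call began; what a row does not reach only later rows make up. A row lasts 1/8 s, in which the tool goes at most 62.5 mm and 10.7 degrees, less where a joint would pass 70% of its speed; a pose out of reach is approached as far as the arm can. A call with a number of a shift or a turn outside -1 to 1 is refused whole. A call with a gripper value outside its range is refused whole. The fingers move at their own pace and stop on an object; "squeeze" is the grip in N (left out, the last holds). Time passes only in rows, so rows that repeat a pose let the fingers close. It gives the time, the measured TCP pose, the force, the opening and the grip force at its end, in the units of the state.
- env.state(): the state, without advancing time (a new reading comes with each control period).
- eyes.grab_frame(name): name is "scene" or "top" or "wrist"; returns a dict with "pixels" (384x512x3 uint8, red, green, blue), "depth" (384x512 float32, mm along the optical axis (not along the pixel's ray), 0 where there is no reading), "fx", "fy", "cx", "cy" (pixels), "R" (3x3) and "t" (3): a world point X has camera coordinates R X + t; the wrist camera has in their place "T_tool_cam" (4x4, takes a point from camera to tool coordinates, whose origin is the TCP and whose axes are the flange's). Camera axes: x right, y down, z forward; pixel columns grow to the right and rows downward; lengths in mm; the calibration is good to about 2 mm. A picture is of the moment at which its call begins: read the wrist's pose just before it.
- env.job_done(): hands the job in; it is judged then, once.
The state is a dict: "time_s": time; "qpos": joint angles; "qvel": joint speeds; "effort": joint torques, N m; "ee_pos": TCP position; "ee_rot": TCP orientation; "force": force on the tool from outside, world axes, zero at the start; "torque": the same for the moment, N m; "gripper_width": finger opening in mm; "gripper_force": force on a finger pad.
Only numpy, scipy, OpenCV 4.12 (cv2) and the standard library are available. Lean on these libraries where they do the work, as an engineer would, in place of code of your own. Each camera call takes 0.05 s, during which the arm holds its last target. There are 200 camera calls.

## Working session

There is one attempt and no reset: what is moved stays moved. The work goes in short steps, Python scripts to look and compute and a tool call to move; the robot and the scene stay as the last step left them, time stands still between calls to the robot, and variables do not carry over. Pictures are saved under pics/ and viewed, at most 14 in all, crops included, and the job is handed in when it is done.

Besides the shell and the picture viewer there is one more tool, called after "Request:" by a JSON object that holds its "name" and its "arguments". send_rows: Moves the arm, as the interface text tells. Its arguments: {"type":"object","properties":{"motion":{"type":"array"},"squeeze":{"type":"number"}},"required":["motion"]}

```bash
mkdir -p pics; ls
cat > h.py <<'E'
import numpy as np, cv2, pickle
from workcell import env, eyes
def grab(n):
    s=env.state(); f=eyes.grab_frame(n); f['state']=s
    pickle.dump(f,open(f'pics/{n}.pkl','wb')); return f
def load(n): return pickle.load(open(f'pics/{n}.pkl','rb'))
E
python3 - <<'E'
from h import *
print(env.state())
for n in ("top","scene"):
    f=grab(n); cv2.imwrite(f'pics/{n}0.png',cv2.resize(f['pixels'][:,:,::-1],(768,576)))
    print(n,f['fx'],f['cx'],f['cy'],np.round(f['R'],3).tolist(),np.round(f['t'],1))
E
```

```text
pics
{'time_s': 0.0, 'qpos': array([ 7.51719231e+01,  1.83515165e+01,  8.97060852e+01, -6.23623681e-04,
        7.20460964e+01, -1.14559928e+00]), 'qvel': array([-0.05886185,  0.01967498,  0.06904705, -0.01223094, -0.06416485,
       -0.00977394]), 'effort': array([ 2.00242532e-03, -4.12452757e+01, -2.31972456e+01,  7.28594139e-02,
        4.57278709e-02, -1.53132542e-04]), 'ee_pos': array([135.87826693, 558.1824922 , 213.1237306 ]), 'ee_rot': array([-1.79896311e+02, -1.48045982e-03,  1.66317714e+02]), 'force': array([-0.37646654, -0.29761027,  0.47819864]), 'torque': array([-0.02588873,  0.01388557, -0.00937176]), 'gripper_force': 0.0, 'gripper_width': 91.53435868765042}
top 456.39294953698857 260.1157020450082 193.00299294383245 [[-0.004, -1.0, 0.015], [-0.991, 0.002, -0.136], [0.136, -0.015, -0.991]] [8.0000e-01 5.2780e+02 1.2541e+03]
scene 348.1525323003053 254.60806825836494 195.93671595747085 [[0.28, 0.96, -0.014], [0.704, -0.215, -0.677], [-0.653, 0.18, -0.736]] [-147.4 -302.3 1129.5]
```

View pics/top0.png

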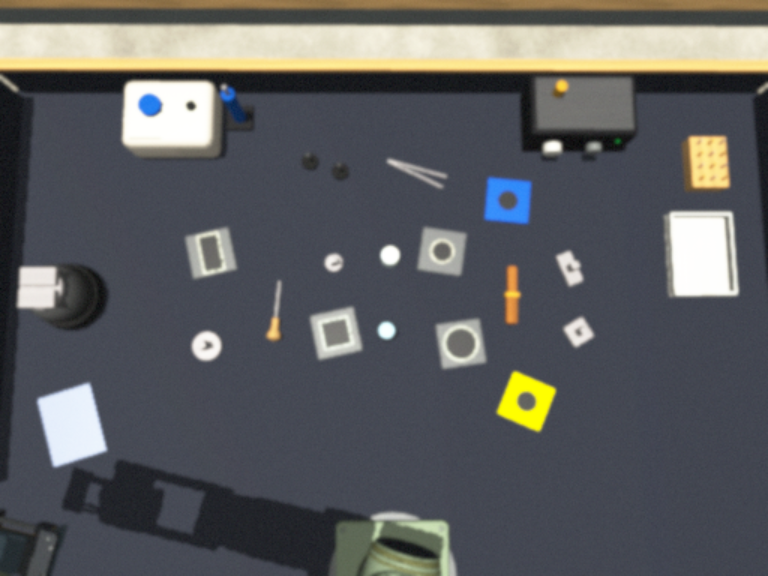

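View pics/scene0.png

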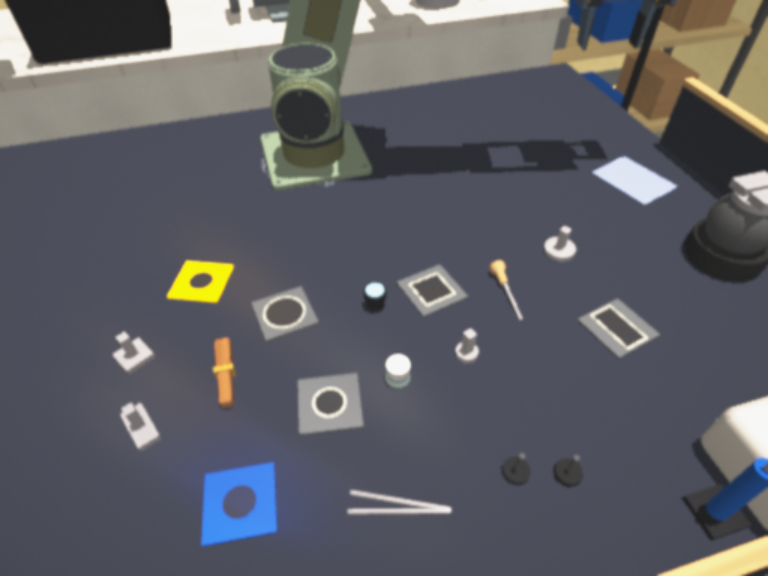

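The top view (768x576) shows:
- **Punches:** big round (206,346), small round (333,262), oblong (570,268) and square (578,331).
- **Grey mats:** oblong (210,252), square (335,332), small round (442,251) and big round (461,343).
- **Jar and loupe:** (390,255) and (387,330).
- **Look-alikes of the small-round mat:** blue (508,200) and yellow (526,401). These stay untouched.

The scene view shows the same items.

```bash
cat >> h.py <<'E'
from scipy.spatial.transform import Rotation as Ro
def cam(f):
    """R,t world->cam"""
    if 'R' in f: return f['R'],np.array(f['t']).ravel()
    s=f['state']; T=np.eye(4); T[:3,:3]=Ro.from_euler('xyz',s['ee_rot'],degrees=True).as_matrix(); T[:3,3]=s['ee_pos']
    M=np.linalg.inv(T@np.array(f['T_tool_cam'])); return M[:3,:3],M[:3,3]
def ray(f,uv):
    R,t=cam(f); uv=np.atleast_2d(uv).astype(float)
    d=np.c_[(uv[:,0]-f['cx'])/f['fx'],(uv[:,1]-f['cy'])/f['fy'],np.ones(len(uv))]@R
    return -R.T@t,d
def cast(f,uv,z):
    o,d=ray(f,uv); return o+d*((z-o[2])/d[:,2])[:,None]
def proj(f,X):
    R,t=cam(f); c=np.atleast_2d(X)@R.T+t; return np.c_[c[:,0]/c[:,2]*f['fx']+f['cx'],c[:,1]/c[:,2]*f['fy']+f['cy']]
def tri(f,a,g,b):
    o1,d1=ray(f,a);o2,d2=ray(g,b);d1=d1[0]/np.linalg.norm(d1);d2=d2[0]/np.linalg.norm(d2)
    k=np.linalg.lstsq(np.c_[d1,-d2],o2-o1,rcond=None)[0]; p,q=o1+k[0]*d1,o2+k[1]*d2
    return (p+q)/2,np.linalg.norm(p-q)
E
python3 - <<'E'
from h import *
t=load('top');s=load('scene')
P=dict(bigP=(206,346,565,247),smallP=(333,262,467,350),oblP=(570,268,140,425),sqP=(578,331,133,355),mO=(210,252,619,327),mSq=(335,332,433,290),mSm=(442,251,330,403),mBig=(461,343,285,312),jar=(390,255,398,363),loupe=(387,330,375,290))
for k,v in P.items():
    v=np.array(v)/1.5; p,e=tri(t,v[:2],s,v[2:]); print(k,np.round(p),'gap %.1f'%e, np.round(cast(t,v[:2],4)[0]))
w=grab('wrist'); print(w['fx'],w['cx'],w['cy'],np.round(w['T_tool_cam'],3))
E
```

```text
bigP [427. 355.   6.] gap 12.3 [424. 350.   4.]
smallP [586. 110.   7.] gap 2.9 [586. 109.   4.]
oblP [ 573. -349.    4.] gap 5.1 [ 574. -352.    4.]
sqP [ 451. -361.    4.] gap 3.2 [ 451. -362.    4.]
mO [608. 350.   0.] gap 3.8 [606. 348.   4.]
mSq [451. 107.  -2.] gap 4.2 [450. 105.   4.]
mSm [ 609. -101.   -2.] gap 5.0 [ 608. -103.    4.]
mBig [ 429. -134.   -0.] gap 5.7 [ 429. -136.    4.]
jar [595.   1.  32.] gap 4.4 [600.  -1.   4.]
loupe [453.   8.  30.] gap 5.5 [454.   5.   4.]
267.372232157112 255.50899433196616 192.50185870840315 [[-1.0000e-03 -9.5800e-01 -2.8700e-01  8.3028e+01]
 [ 1.0000e+00 -1.0000e-03 -0.0000e+00 -6.2600e-01]
 [-0.0000e+00 -2.8700e-01  9.5800e-01 -1.6973e+02]
 [ 0.0000e+00  0.0000e+00  0.0000e+00  1.0000e+00]]
```

Request:
{"name": "send_rows", "arguments": {"motion": [[0.748,-0.597,0,0,0,-1,1],[0.748,-0.597,0,0,0,-1,1],[0.748,-0.597,0,0,0,-1,1],[0.748,-0.597,0,0,0,-1,1],[0.748,-0.597,0,0,0,-1,1],[0.748,-0.597,0,0,0,-1,1],[0.748,-0.597,0,0,0,-1,1],[0.748,-0.597,0,0,0,-1,1],[0.748,-0.597,0,0,0,-1,1],[0.748,-0.597,0,0,0,-1,1]]}}

```text
time_s: 1.4
ee_pos: [509.3, 260.4, 213.6]
ee_rot: [-179.9, -0.0, 106.3]
force: [-0.9, -0.3, 0.0]
gripper_width: 91.0
gripper_force: 0.0
```

Request:
{"name": "send_rows", "arguments": {"motion": [[0,0,0,0,0,-0.272,1],[0,0,0,0,0,-0.272,1],[0,0,0,0,0,-0.272,1],[0,0,0,0,0,-0.272,1]]}}

```text
time_s: 1.9
ee_pos: [509.3, 260.9, 214.1]
ee_rot: [-180.0, -0.0, 90.2]
force: [-0.6, 0.2, 0.1]
gripper_width: 91.0
gripper_force: 0.0
```

Run:
```python
from h import *
f=grab('wrist'); pickle.dump(f,open('pics/A.pkl','wb'));s=f['state'];print(s['time_s'],s['ee_pos'],s['ee_rot'],abs(s['qvel']).max())
cv2.imwrite('pics/A.png',cv2.resize(f['pixels'][:,:,::-1],(768,576)))
```

```text
1.9 [509.28574451 260.90008952 214.08154601] [-1.79998732e+02 -6.26821233e-03  9.01560344e+01] 0.37011867680449
```

View pics/A.png

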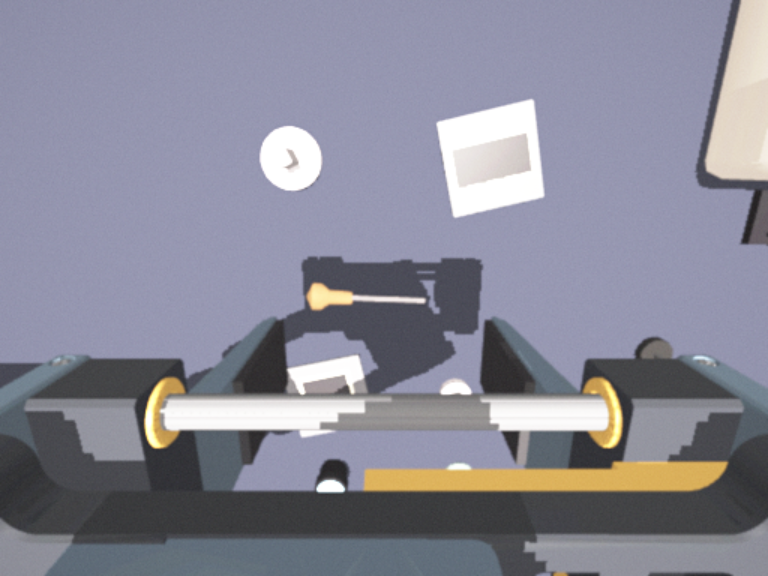

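The wrist view shows the big-round punch at (291,158) and the oblong mat at (490,160). The fingers hide the lower half of the picture, so I'll take views with objects on the +y side, two positions per pair.

Request:
{"name": "send_rows", "arguments": {"motion": [[-0.2,-0.06,0,0,0,0,1],[-0.2,-0.06,0,0,0,0,1],[-0.2,-0.06,0,0,0,0,1],[-0.2,-0.06,0,0,0,0,1]]}}

```text
time_s: 2.45
ee_pos: [410.7, 230.7, 214.5]
ee_rot: [179.9, -0.0, 90.0]
force: [0.5, -0.4, 0.3]
gripper_width: 91.3
gripper_force: 0.0
```

```bash
cat > g.py <<'E'
import sys
from h import *
f=grab('wrist'); pickle.dump(f,open(f'pics/{sys.argv[1]}.pkl','wb'));s=f['state'];print(s['time_s'],s['ee_pos'],s['ee_rot'],abs(s['qvel']).max())
cv2.imwrite(f'pics/{sys.argv[1]}.png',f['pixels'][:,:,::-1])
E
python3 g.py A2
```

```text
2.45 [410.7461103  230.66346313 214.48681272] [ 1.79895003e+02 -4.84801630e-02  9.00344075e+01] 1.093241364469873
```

Request:
{"name": "send_rows", "arguments": {"motion": [[0.1,-0.43,0,0,0,0,1],[0.1,-0.43,0,0,0,0,1],[0.1,-0.43,0,0,0,0,1],[0.1,-0.43,0,0,0,0,1],[0.1,-0.43,0,0,0,0,1],[0.1,-0.43,0,0,0,0,1]]}}

```text
time_s: 3.25
ee_pos: [460.5, 15.6, 213.7]
ee_rot: [-180.0, -0.0, 90.0]
force: [-0.1, -0.0, 0.5]
gripper_width: 91.0
gripper_force: 0.0
```

```bash
python3 g.py B
```

```text
3.25 [460.5127582   15.56966778 213.72232968] [-1.79978526e+02 -3.37608405e-02  8.99800532e+01] 1.2000015453178425
```

Request:
{"name": "send_rows", "arguments": {"motion": [[0.2,-0.06,0,0,0,0,1],[0.2,-0.06,0,0,0,0,1],[0.2,-0.06,0,0,0,0,1],[0.2,-0.06,0,0,0,0,1]]}}

```text
time_s: 3.8
ee_pos: [559.3, -13.6, 213.5]
ee_rot: [-179.9, -0.0, 90.1]
force: [-0.7, 0.2, 0.4]
gripper_width: 91.4
gripper_force: 0.0
```

```bash
python3 g.py B2
```

```text
3.8 [559.26377371 -13.61057028 213.53397805] [-1.79906811e+02 -2.21842683e-02  9.00865848e+01] 1.0862786313150214
```

Request:
{"name": "send_rows", "arguments": {"motion": [[-0.06,-0.4,0,0,0,0,1],[-0.06,-0.4,0,0,0,0,1],[-0.06,-0.4,0,0,0,0,1],[-0.06,-0.4,0,0,0,0,1],[-0.06,-0.4,0,0,0,0,1],[-0.06,-0.4,0,0,0,0,1]]}}

```text
time_s: 4.6
ee_pos: [530.0, -213.0, 214.2]
ee_rot: [180.0, -0.0, 90.1]
force: [0.7, 0.5, 0.8]
gripper_width: 90.8
gripper_force: 0.0
```

```bash
python3 g.py C
```

```text
4.6 [ 530.04271512 -212.99623011  214.17449653] [ 1.79987232e+02 -4.57987094e-02  9.00935595e+01] 0.520746929504057
```

Request:
{"name": "send_rows", "arguments": {"motion": [[-0.2,-0.06,0,0,0,0,1],[-0.2,-0.06,0,0,0,0,1],[-0.2,-0.06,0,0,0,0,1],[-0.2,-0.06,0,0,0,0,1]]}}

```text
time_s: 5.15
ee_pos: [431.1, -244.0, 214.4]
ee_rot: [179.9, 0.0, 90.1]
force: [0.2, 0.5, 0.3]
gripper_width: 91.2
gripper_force: 0.0
```

```bash
python3 g.py C2
```

```text
5.15 [ 431.08712649 -244.04805684  214.36605529] [1.79904625e+02 1.07604900e-02 9.00633156e+01] 0.8715282809968866
```

Request:
{"name": "send_rows", "arguments": {"motion": [[0.04,-0.36,0,0,0,0,1],[0.04,-0.36,0,0,0,0,1],[0.04,-0.36,0,0,0,0,1],[0.04,-0.36,0,0,0,0,1],[0.04,-0.36,0,0,0,0,1],[0.04,-0.36,0,0,0,0,1]]}}

```text
time_s: 5.95
ee_pos: [450.5, -423.3, 214.1]
ee_rot: [180.0, -0.0, 90.1]
force: [-0.2, 0.4, 0.2]
gripper_width: 91.0
gripper_force: 0.0
```

```bash
python3 g.py D
```

```text
5.95 [ 450.54820957 -423.27122233  214.05380389] [ 1.79999141e+02 -3.14735948e-02  9.01022736e+01] 0.4754545210039274
```

Request:
{"name": "send_rows", "arguments": {"motion": [[0.2,-0.06,0,0,0,0,1],[0.2,-0.06,0,0,0,0,1],[0.2,-0.06,0,0,0,0,1],[0.2,-0.06,0,0,0,0,1]]}}

```text
time_s: 6.5
ee_pos: [549.5, -453.8, 214.1]
ee_rot: [-179.9, -0.0, 90.0]
force: [-0.8, -0.6, 0.4]
gripper_width: 91.7
gripper_force: 0.0
```

```bash
python3 g.py D2
python3 - <<'E'
from h import *
r=[]
I={n:cv2.imread(f'pics/{n}.png')[:235] for n in 'A2 B B2 C C2 D D2'.split()}
a=np.vstack([np.hstack([I['A2'],I['B'],I['C']]),np.hstack([I['B2'],I['D'],I['D2']])])
cv2.imwrite('pics/m1.png',cv2.resize(a,(800,245)) if 0 else cv2.resize(a,(800,int(470*800/1536)),interpolation=cv2.INTER_AREA))
E
```

```text
6.5 [ 549.49100814 -453.81188655  214.05708543] [-1.79948028e+02 -2.67745298e-02  9.00479754e+01] 0.9517957588395671
```

View pics/m1.png

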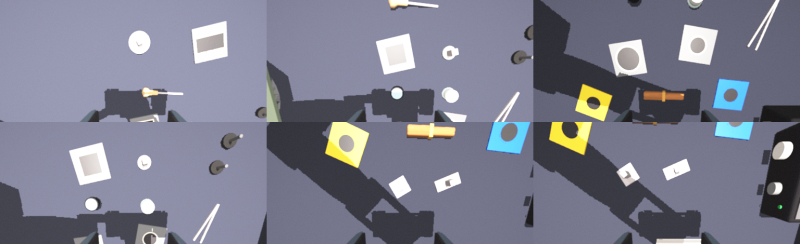

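Clear views of everything. The black pins and the blue and yellow mats are distractors. Next come enlarged crops with contour overlays for the punches and mats.

```bash
cat > m.py <<'E'
from h import *
N=dict(bigP=(427,352,'A','A2'),smallP=(586,110,'B','B2'),oblP=(573,-350,'D','D2'),sqP=(451,-361,'D','D2'),
 mO=(607,349,'A','A2'),mSq=(451,106,'B','B2'),mSm=(608,-102,'C','C2'),mBig=(429,-135,'C','C2'))
def roi(f,x,y,r=62):
    u,v=proj(f,[x,y,4])[0]; s=r/(np.linalg.inv(np.eye(3))[0,0]*1)  # mm
    k=int(r*f['fx']/378); u,v=int(round(u)),int(round(v)); x0,y0=max(u-k,0),max(v-k,0)
    return f['pixels'][y0:v+k,x0:u+k],x0,y0
def blob(f,n):
    x,y=N[n][:2]; c,x0,y0=roi(f,x,y); g=cv2.cvtColor(c,cv2.COLOR_RGB2GRAY)
    th,m=cv2.threshold(cv2.GaussianBlur(g,(3,3),0),0,255,cv2.THRESH_OTSU)
    # keep only low saturation
    m[cv2.cvtColor(c,cv2.COLOR_RGB2HSV)[...,1]>110]=0
    cs,h=cv2.findContours(m,cv2.RETR_CCOMP,cv2.CHAIN_APPROX_NONE)
    i=max((i for i in range(len(cs)) if h[0][i][3]<0),key=lambda i:cv2.contourArea(cs[i]))
    ch=[j for j in range(len(cs)) if h[0][j][3]==i]; j=max(ch,key=lambda j:cv2.contourArea(cs[j])) if ch else None
    o=np.array([x0,y0])
    return c,th,cs[i][:,0]+o,(cs[j][:,0]+o if j is not None else None),o
E
python3 - <<'E'
from m import *
rows=[]
for i,n in enumerate(N):
    for v in N[n][2:]:
        f=load(v); c,th,ou,inn,o=blob(f,n); s=150/max(c.shape[:2]); b=cv2.resize(c[...,::-1],None,fx=s,fy=s,interpolation=cv2.INTER_CUBIC)
        p=cast(f,ou,10 if n[-1]=='P' else 4)[:,:2].astype(np.float32); r=cv2.minAreaRect(p); 
        print(n,v,'th%d'%th,'rect',np.round(r[0],1),np.round(r[1],1),round(r[2],1),end=' ')
        cv2.polylines(b,[((ou-o+.5)*s).astype(int)],True,(0,0,255))
        if inn is not None:
            q=cast(f,inn,4)[:,:2].astype(np.float32); r=cv2.minAreaRect(q); print('| in',np.round(r[0],1),np.round(r[1],1),round(r[2],1),end='')
            cv2.polylines(b,[((inn-o+.5)*s).astype(int)],True,(255,0,0))
        print()
        rows.append(cv2.copyMakeBorder(b,0,150-b.shape[0],0,150-b.shape[1],cv2.BORDER_CONSTANT)[:150,:150])
cv2.imwrite('pics/cr.png',np.vstack([np.hstack(rows[k:k+4]) for k in range(0,16,4)]))
E
```

```text
bigP A th202 rect [424.9 350.8] [54.7 53.1] 0.1 | in [425.7 349.8] [17.1 11.1] 75.5
bigP A2 th204 rect [425.1 350.5] [53.1 53.5] 90.0 | in [423. 344.] [2.7 3.8] 47.2
smallP B th193 rect [587.7 110.9] [32.6 40.5] 89.9 | in [586.4 109.2] [14.4 15.9] 13.5
smallP B2 th195 rect [584.9 111.2] [33.6 33.4] 0.6 | in [585.4 106. ] [13.2  4.9] 0.0
oblP D th183 rect [ 572.  -346.3] [64.3 30.8] 22.6 | in [ 574.2 -349.4] [13.8 17.7] 20.0
oblP D2 th186 rect [ 572.4 -346.3] [64.4 30.6] 22.6 | in [ 567.6 -349.6] [3.6 5.5] 47.1
sqP D th179 rect [ 449.  -358.4] [44.9 44.6] 30.8 
sqP D2 th161 rect [ 450.3 -357.9] [43.7 44.7] 30.5 | in [ 448.1 -360.3] [17.9 14.1] 69.5
mO A th199 rect [604.6 349.7] [86. 86.] 13.0 | in [636.8 344.4] [7.1 6.9] 48.9
mO A2 th206 rect [604.5 349.6] [84.6 85.5] 13.1 | in [605.  349.3] [68.6 34.9] 13.4
mSq B th196 rect [448.9 106. ] [85.9 85.8] 12.3 
mSq B2 th194 rect [449.  106.1] [86.1 86.2] 12.6 
mSm C th181 rect [607.1 -99.6] [84.6 84.5] 81.1 | in [ 610.8 -100.6] [36.4 29.9] 74.4
mSm C2 th185 rect [607.  -99.8] [85.  84.4] 81.1 | in [607.6 -99.5] [37.3 37.9] 50.7
mBig C th175 rect [ 428.3 -132.8] [84.9 84.9] 8.1 | in [ 424.7 -134.7] [49.7 56.7] 29.9
mBig C2 th183 rect [ 427.9 -133. ] [85.7 85.5] 8.3
```

View pics/cr.png

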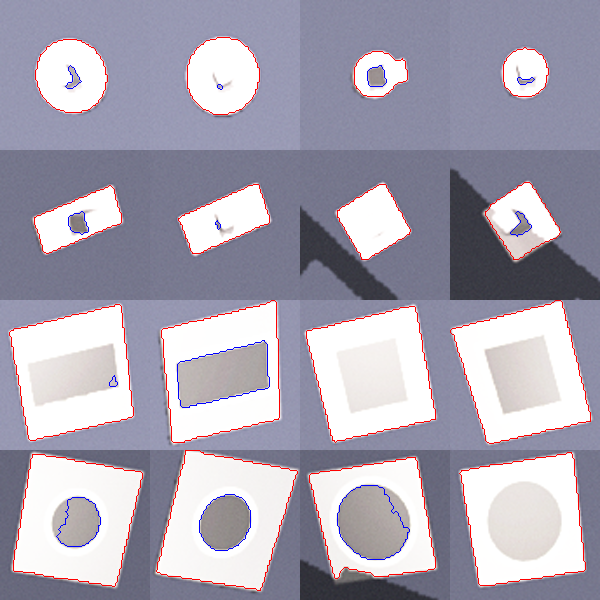

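Sizes match: feet 53, 33, 64x30 and 44 mm; dark shapes 57, 38 and 69x35 mm plus the square; mats 85 mm. So the grey mats at C (1,2) and C (3,4) are the 40 mm and 60 mm rounds respectively. Next I'll check heights by triangulation and measure the shank yaw of the round punches.

Run:
```python
from m import *
for n in N:
    a,b=[load(v) for v in N[n][2:]]; z=10 if n[-1]=='P' else 4
    c=[]
    for f in (a,b):
        ou=blob(f,n)[2]; p=cast(f,ou,z)[:,:2].astype(np.float32)
        ctr=np.array(cv2.minAreaRect(p)[0])
        if n=='smallP':
            q=p[p[:,0]<590] ; A=np.c_[2*q,np.ones(len(q))]; ctr=np.linalg.lstsq(A,(q**2).sum(1),rcond=None)[0][:2]
        c.append(proj(f,[*ctr,z])[0])
    p,e=tri(a,c[0],b,c[1]); print(n,np.round(p,1),'gap %.1f'%e)
o=[]
for n,v in (('bigP','A'),('bigP','A2'),('smallP','B'),('smallP','B2')):
    f=load(v);c,x0,y0=roi(f,*N[n][:2],r=32); g=c.min(2).astype(float); print(v,x0,y0,c.shape)
    o.append(cv2.resize(np.clip((g-150)*2.4,0,255).astype(np.uint8),(300,300),interpolation=cv2.INTER_NEAREST))
cv2.imwrite('pics/sh.png',np.vstack([np.hstack(o[:2]),np.hstack(o[2:])]))
```

```text
bigP [425.  350.6  10.3] gap 0.3
smallP [584.3 110.9   8.5] gap 0.0
oblP [ 572.5 -346.3    8.5] gap 0.1
sqP [ 449.2 -358.2    6.2] gap 1.0
mO [604.7 349.7   3.5] gap 0.1
mSq [448.9 106.1   3.7] gap 0.1
mSm [607.2 -99.6   3.6] gap 0.1
mBig [ 427.9 -132.9    2.5] gap 0.1
A 174 83 (44, 44, 3)
A2 247 59 (44, 44, 3)
B 328 80 (44, 44, 3)
B2 255 57 (44, 44, 3)
```

View pics/sh.png

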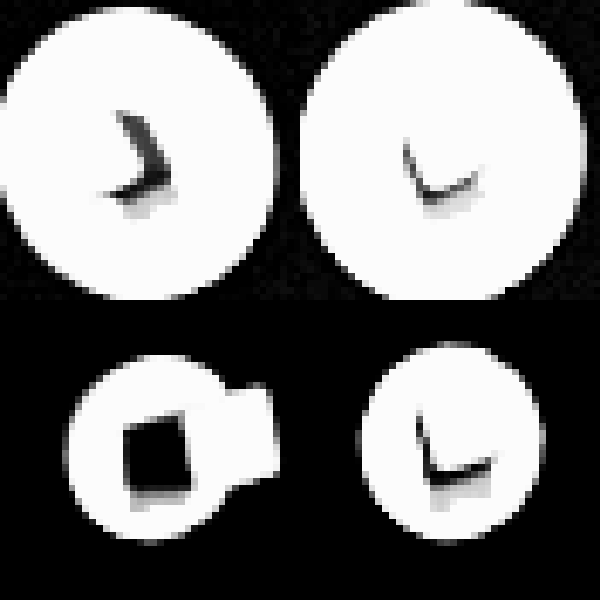

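Heights check out: feet 8.5–10 mm (6 mm for the square, which is partly in shadow), mats about 3.5 mm. Shank yaw is about 26° for the big round and about 12° for the small round. I'll pick the oblong first, at (572.5,-346.3) with yaw 112.6.

Request:
{"name": "send_rows", "arguments": {"motion": [[0.045,0.217,-0.228,0,0,0.377,1],[0.045,0.217,-0.228,0,0,0.377,1],[0.045,0.217,-0.228,0,0,0.377,1],[0.045,0.217,-0.228,0,0,0.377,1],[0.045,0.217,-0.29,0,0,0.377,1],[0.045,0.217,-0.34,0,0,0.377,1],[0.045,0.217,-0.38,0,0,0.377,1],[0.045,0.217,-0.398,0,0,0.377,1],[0.045,0.217,-0.398,0,0,0.377,-1],[0.045,0.217,-0.398,0,0,0.377,-1],[0.045,0.217,-0.398,0,0,0.377,-1],[0.045,0.217,-0.398,0,0,0.377,-1],[0.045,0.217,-0.398,0,0,0.377,-1],[0.045,0.217,-0.398,0,0,0.377,-1],[0.045,0.217,-0.398,0,0,0.377,-1],[0.045,0.217,-0.398,0,0,0.377,-1],[0.045,0.217,-0.398,0,0,0.377,-1],[0.045,0.217,-0.398,0,0,0.377,-1]], "squeeze": 30}}

```text
time_s: 8.8
ee_pos: [572.7, -346.2, 15.0]
ee_rot: [180.0, 0.0, 112.6]
force: [1.5, 0.2, -0.3]
gripper_width: 14.0
gripper_force: 30.0
```

Request:
{"name": "send_rows", "arguments": {"motion": [[0,0,0.1,0,0,0,-1],[0,0,0.2,0,0,0,-1],[0.03,0.7,0.2,0,0,0,-1],[0.03,0.7,0.2,0,0,0,-1],[0.03,0.7,0.2,0,0,0,-1],[0.03,0.7,0.2,0,0,0,-1],[0.03,0.7,0.2,0,0,0,-1],[0.03,0.7,0.2,0,0,0,-1]]}}

```text
time_s: 9.8
ee_pos: [586.7, 6.5, 114.6]
ee_rot: [-179.9, -0.0, 112.7]
force: [1.0, -0.3, -2.3]
gripper_width: 13.7
gripper_force: 30.0
```

Request:
{"name": "send_rows", "arguments": {"motion": [[0.0344,0.692,0,0,0,-0.155,-1],[0.0344,0.692,0,0,0,-0.155,-1],[0.0344,0.692,0,0,0,-0.155,-1],[0.0344,0.692,0,0,0,-0.155,-1],[0.0344,0.692,0,0,0,-0.155,-1],[0.0344,0.692,0,0,0,-0.155,-1],[0.0344,0.692,-0.05,0,0,-0.155,-1],[0.0344,0.692,-0.11,0,0,-0.155,-1],[0.0344,0.692,-0.16,0,0,-0.155,-1],[0.0344,0.692,-0.18,0,0,-0.155,-1],[0.0344,0.692,-0.188,0,0,-0.155,-1],[0.0344,0.692,-0.191,0,0,-0.155,-1],[0.0344,0.692,-0.193,0,0,-0.155,-1],[0.0344,0.692,-0.193,0,0,-0.155,-1]]}}

```text
time_s: 11.55
ee_pos: [605.0, 349.8, 19.2]
ee_rot: [179.9, -0.0, 103.3]
force: [0.6, 0.4, -2.3]
gripper_width: 14.0
gripper_force: 30.0
```

Request:
{"name": "send_rows", "arguments": {"motion": [[0,0,-0.001,0,0,0,-1],[0,0,-0.002,0,0,0,-1],[0,0,-0.002,0,0,0,-1]]}}

```text
time_s: 11.92
ee_pos: [605.0, 349.9, 19.0]
ee_rot: [179.9, -0.0, 103.3]
force: [-2.8, -1.5, 4.8]
gripper_width: 13.8
gripper_force: 30.0
```

Request:
{"name": "send_rows", "arguments": {"motion": [[0,0,0,0,0,0,1],[0,0,0,0,0,0,1],[0,0,0,0,0,0,1],[0,0,0,0,0,0,1],[0,0,0.04,0,0,0,1],[0,0,0.12,0,0,0,1],[-0.1894,-0.1794,0.393,0,0,-0.222,1],[-0.1894,-0.1794,0.393,0,0,-0.222,1],[-0.1894,-0.1794,0.393,0,0,-0.222,1],[-0.1894,-0.1794,0.393,0,0,-0.222,1],[-0.1894,-0.1794,0.393,0,0,-0.222,1],[-0.1894,-0.1794,0.393,0,0,-0.222,1]]}}

```text
time_s: 13.42
ee_pos: [510.0, 260.3, 212.1]
ee_rot: [-179.9, 0.1, 90.0]
force: [0.1, 0.4, 0.4]
gripper_width: 91.6
gripper_force: 0.0
```

```bash
python3 g.py E
python3 - <<'E'
from m import *
f=load('E');c,x0,y0=roi(f,604.7,349.7,r=62);print(x0,y0,c.shape,np.percentile(c,[5,25,50,75,95]))
cv2.imwrite('pics/e.png',cv2.resize(np.clip((c[...,::-1].astype(float)-110)*1.75,0,255).astype(np.uint8),(500,500),interpolation=cv2.INTER_CUBIC))
E
```

```text
13.425 [509.98654917 260.27149416 212.08124324] [-1.79852184e+02  6.60378553e-02  9.00129580e+01] 0.45625689041078704
285 63 (86, 86, 3) [141. 146. 254. 255. 255.]
```

View pics/e.png

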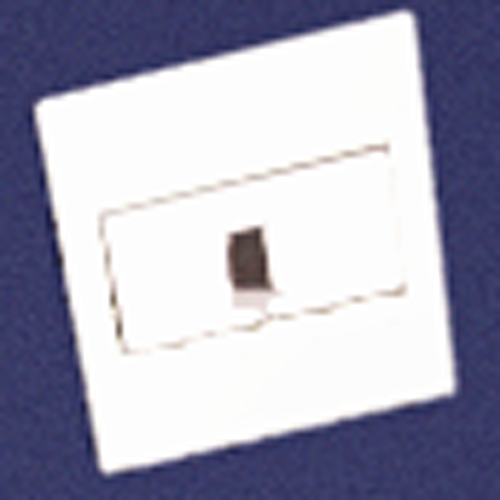

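The oblong punch sits evenly within its outline: a thin dark margin shows on the left, top and bottom, and the right margin is hidden by parallax. Next is the big round punch.

Request:
{"name": "send_rows", "arguments": {"motion": [[-0.17,0.1812,-0.228,0,0,0.433,1],[-0.17,0.1812,-0.228,0,0,0.433,1],[-0.17,0.1812,-0.228,0,0,0.433,1],[-0.17,0.1812,-0.228,0,0,0.433,1],[-0.17,0.1812,-0.29,0,0,0.433,1],[-0.17,0.1812,-0.34,0,0,0.433,1],[-0.17,0.1812,-0.38,0,0,0.433,1],[-0.17,0.1812,-0.398,0,0,0.433,1],[-0.17,0.1812,-0.398,0,0,0.433,-1],[-0.17,0.1812,-0.398,0,0,0.433,-1],[-0.17,0.1812,-0.398,0,0,0.433,-1],[-0.17,0.1812,-0.398,0,0,0.433,-1],[-0.17,0.1812,-0.398,0,0,0.433,-1],[-0.17,0.1812,-0.398,0,0,0.433,-1],[-0.17,0.1812,-0.398,0,0,0.433,-1],[-0.17,0.1812,-0.398,0,0,0.433,-1],[-0.17,0.1812,-0.398,0,0,0.433,-1]], "squeeze": 30}}

```text
time_s: 15.6
ee_pos: [425.1, 350.7, 15.0]
ee_rot: [180.0, -0.0, 116.0]
force: [0.5, -0.2, 0.2]
gripper_width: 14.0
gripper_force: 30.0
```

Request:
{"name": "send_rows", "arguments": {"motion": [[0,0,0.1,0,0,0,-1],[0,0,0.2,0,0,0,-1],[0.0058,-0.967,0.2,0,0,0,-1],[0.0058,-0.967,0.2,0,0,0,-1],[0.0058,-0.967,0.2,0,0,0,-1],[0.0058,-0.967,0.2,0,0,0,-1],[0.0058,-0.967,0.2,0,0,0,-1],[0.0058,-0.967,0.2,0,0,0,-1],[0.0058,-0.967,0.2,0,0,0,-1],[0.0058,-0.967,0.2,0,0,0,-1],[0.0058,-0.967,0.2,0,0,0,-1],[0.0058,-0.967,0.2,0,0,0,-1],[0.0058,-0.967,0.12,0,0,0,-1],[0.0058,-0.967,0.06,0,0,0,-1],[0.0058,-0.967,0.025,0,0,0,-1],[0.0058,-0.967,0.012,0,0,0,-1],[0.0058,-0.967,0.009,0,0,0,-1],[0.0058,-0.967,0.007,0,0,0,-1],[0.0058,-0.967,0.006,0,0,0,-1],[0.0058,-0.967,0.005,0,0,0,-1]]}}

```text
time_s: 18.1
ee_pos: [428.6, -132.8, 18.9]
ee_rot: [179.9, 0.0, 115.9]
force: [-2.8, 3.7, 12.9]
gripper_width: 14.0
gripper_force: 30.0
```

Request:
{"name": "send_rows", "arguments": {"motion": [[0,0,0,0,0,0,1],[0,0,0,0,0,0,1],[0,0,0,0,0,0,1],[0,0,0,0,0,0,1],[0,0,0.04,0,0,0,1],[0,0,0.12,0,0,0,1],[0.064,-0.194,0.393,0,0,-0.433,1],[0.064,-0.194,0.393,0,0,-0.433,1],[0.064,-0.194,0.393,0,0,-0.433,1],[0.064,-0.194,0.393,0,0,-0.433,1],[0.064,-0.194,0.393,0,0,-0.433,1],[0.064,-0.194,0.393,0,0,-0.433,1]]}}

```text
time_s: 19.6
ee_pos: [458.8, -228.7, 212.3]
ee_rot: [-179.8, -0.1, 90.1]
force: [-0.3, -0.2, 0.1]
gripper_width: 91.5
gripper_force: 0.0
```

```bash
python3 g.py F
python3 - <<'E'
from m import *
f=load('F');c,x0,y0=roi(f,427.9,-132.9,r=62);print(x0,y0,c.shape)
cv2.imwrite('pics/f.png',cv2.resize(np.clip((c[...,::-1].astype(float)-110)*1.75,0,255).astype(np.uint8),(500,500),interpolation=cv2.INTER_CUBIC))
E
```

```text
19.6 [ 458.79969009 -228.72399927  212.34454508] [-1.79820002e+02 -1.06929998e-01  9.00567524e+01] 0.45822179827446563
191 58 (86, 86, 3)
```

View pics/f.png

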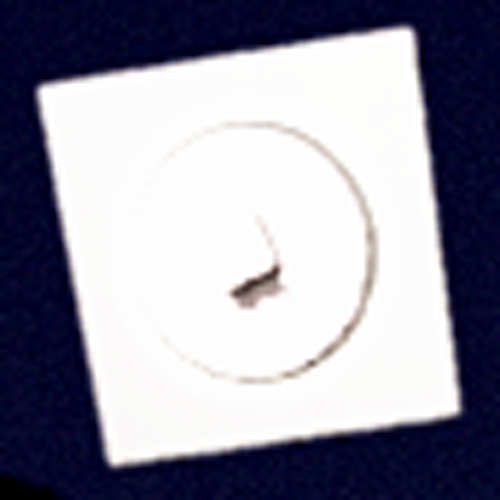

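The big round punch is centred in its ring. The square punch is next.

Request:
{"name": "send_rows", "arguments": {"motion": [[-0.0206,-0.2566,-0.228,0,0,0.51,1],[-0.0206,-0.2566,-0.228,0,0,0.51,1],[-0.0206,-0.2566,-0.228,0,0,0.51,1],[-0.0206,-0.2566,-0.228,0,0,0.51,1],[-0.0206,-0.2566,-0.29,0,0,0.51,1],[-0.0206,-0.2566,-0.34,0,0,0.51,1],[-0.0206,-0.2566,-0.38,0,0,0.51,1],[-0.0206,-0.2566,-0.398,0,0,0.51,1],[-0.0206,-0.2566,-0.398,0,0,0.51,-1],[-0.0206,-0.2566,-0.398,0,0,0.51,-1],[-0.0206,-0.2566,-0.398,0,0,0.51,-1],[-0.0206,-0.2566,-0.398,0,0,0.51,-1],[-0.0206,-0.2566,-0.398,0,0,0.51,-1],[-0.0206,-0.2566,-0.398,0,0,0.51,-1],[-0.0206,-0.2566,-0.398,0,0,0.51,-1],[-0.0206,-0.2566,-0.398,0,0,0.51,-1],[-0.0206,-0.2566,-0.398,0,0,0.51,-1]], "squeeze": 30}}

```text
time_s: 21.78
ee_pos: [449.7, -358.2, 15.0]
ee_rot: [180.0, 0.0, 120.6]
force: [0.1, 0.1, 0.8]
gripper_width: 14.2
gripper_force: 30.0
```

Request:
{"name": "send_rows", "arguments": {"motion": [[0,0,0.1,0,0,0,-1],[0,0,0.2,0,0,0,-1],[-0.0014,0.9286,0.2,0,0,-0.303,-1],[-0.0014,0.9286,0.2,0,0,-0.303,-1],[-0.0014,0.9286,0.2,0,0,-0.303,-1],[-0.0014,0.9286,0.2,0,0,-0.303,-1],[-0.0014,0.9286,0.2,0,0,-0.303,-1],[-0.0014,0.9286,0.2,0,0,-0.303,-1],[-0.0014,0.9286,0.2,0,0,-0.303,-1],[-0.0014,0.9286,0.2,0,0,-0.303,-1],[-0.0014,0.9286,0.2,0,0,-0.303,-1],[-0.0014,0.9286,0.2,0,0,-0.303,-1],[-0.0014,0.9286,0.12,0,0,-0.303,-1],[-0.0014,0.9286,0.06,0,0,-0.303,-1],[-0.0014,0.9286,0.025,0,0,-0.303,-1],[-0.0014,0.9286,0.012,0,0,-0.303,-1],[-0.0014,0.9286,0.009,0,0,-0.303,-1],[-0.0014,0.9286,0.007,0,0,-0.303,-1],[-0.0014,0.9286,0.006,0,0,-0.303,-1],[-0.0014,0.9286,0.0055,0,0,-0.303,-1]]}}

```text
time_s: 24.28
ee_pos: [449.6, 106.0, 18.9]
ee_rot: [179.9, 0.0, 102.4]
force: [-0.6, -2.0, 8.4]
gripper_width: 13.8
gripper_force: 30.0
```

Request:
{"name": "send_rows", "arguments": {"motion": [[0,0,0,0,0,0,1],[0,0,0,0,0,0,1],[0,0,0,0,0,0,1],[0,0,0,0,0,0,1],[0,0,0.04,0,0,0,1],[0,0,0.12,0,0,0,1],[0.1222,-0.1922,0.3925,0,0,-0.207,1],[0.1222,-0.1922,0.3925,0,0,-0.207,1],[0.1222,-0.1922,0.3925,0,0,-0.207,1],[0.1222,-0.1922,0.3925,0,0,-0.207,1],[0.1222,-0.1922,0.3925,0,0,-0.207,1],[0.1222,-0.1922,0.3925,0,0,-0.207,1]]}}

```text
time_s: 25.78
ee_pos: [508.6, 10.7, 212.4]
ee_rot: [-179.8, -0.0, 90.1]
force: [-0.2, 0.8, -0.7]
gripper_width: 91.1
gripper_force: 0.0
```

```bash
python3 g.py G
python3 - <<'E'
from m import *
f=load('G');c,x0,y0=roi(f,448.9,106.1,r=62);print(x0,y0,c.shape)
d,_,_=roi(f,584.5,110.9,r=32)
st=lambda c,w:cv2.resize(np.clip((c[...,::-1].astype(float)-110)*1.75,0,255).astype(np.uint8),(w,w),interpolation=cv2.INTER_CUBIC)
cv2.imwrite('pics/gg.png',np.hstack([st(c,400),st(d,400)]))
E
```

```text
25.775 [508.57636701  10.68364784 212.38116445] [-1.79796384e+02 -1.20774132e-02  9.00533535e+01] 0.39738374305350427
170 58 (86, 86, 3)
```

View pics/gg.png

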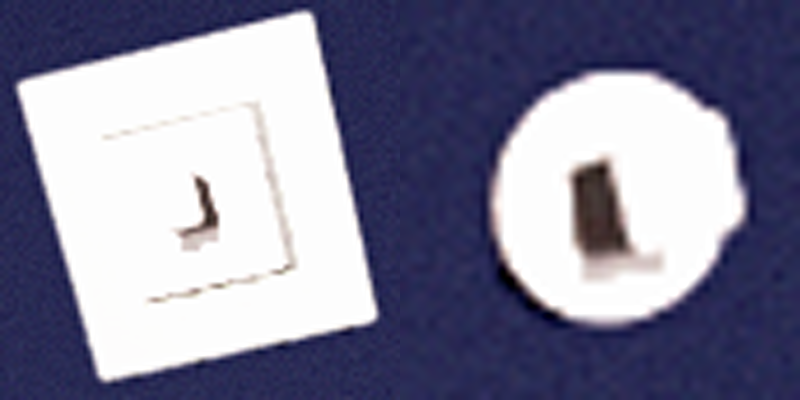

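The square is aligned and centred. The small round punch's shank yaw is about 12°, so I'll pick it now.

Request:
{"name": "send_rows", "arguments": {"motion": [[0.149,0.202,-0.228,0,0,0.2,1],[0.149,0.202,-0.228,0,0,0.2,1],[0.149,0.202,-0.228,0,0,0.2,1],[0.149,0.202,-0.228,0,0,0.2,1],[0.149,0.202,-0.29,0,0,0.2,1],[0.149,0.202,-0.34,0,0,0.2,1],[0.149,0.202,-0.38,0,0,0.2,1],[0.149,0.202,-0.398,0,0,0.2,1],[0.149,0.202,-0.398,0,0,0.2,-1],[0.149,0.202,-0.398,0,0,0.2,-1],[0.149,0.202,-0.398,0,0,0.2,-1],[0.149,0.202,-0.398,0,0,0.2,-1],[0.149,0.202,-0.398,0,0,0.2,-1],[0.149,0.202,-0.398,0,0,0.2,-1],[0.149,0.202,-0.398,0,0,0.2,-1],[0.149,0.202,-0.398,0,0,0.2,-1],[0.149,0.202,-0.398,0,0,0.2,-1]], "squeeze": 30}}

```text
time_s: 27.95
ee_pos: [584.7, 111.0, 15.0]
ee_rot: [180.0, 0.0, 102.0]
force: [0.1, -0.7, 0.3]
gripper_width: 13.8
gripper_force: 30.0
```

Request:
{"name": "send_rows", "arguments": {"motion": [[0,0,0.1,0,0,0,-1],[0,0,0.2,0,0,0,-1],[0.0454,-0.4214,0.2,0,0,0,-1],[0.0454,-0.4214,0.2,0,0,0,-1],[0.0454,-0.4214,0.2,0,0,0,-1],[0.0454,-0.4214,0.2,0,0,0,-1],[0.0454,-0.4214,0.2,0,0,0,-1],[0.0454,-0.4214,0.2,0,0,0,-1],[0.0454,-0.4214,0.12,0,0,0,-1],[0.0454,-0.4214,0.06,0,0,0,-1],[0.0454,-0.4214,0.025,0,0,0,-1],[0.0454,-0.4214,0.012,0,0,0,-1],[0.0454,-0.4214,0.009,0,0,0,-1],[0.0454,-0.4214,0.007,0,0,0,-1],[0.0454,-0.4214,0.006,0,0,0,-1],[0.0454,-0.4214,0.0055,0,0,0,-1]]}}

```text
time_s: 29.95
ee_pos: [607.8, -99.8, 19.0]
ee_rot: [179.9, 0.0, 102.0]
force: [-1.0, 0.2, 6.1]
gripper_width: 14.0
gripper_force: 30.0
```

Release, rise, and view from about (530,-215).

Request:
{"name": "send_rows", "arguments": {"motion": [[0,0,0,0,0,0,1],[0,0,0,0,0,0,1],[0,0,0,0,0,0,1],[0,0,0,0,0,0,1],[0,0,0.04,0,0,0,1],[0,0,0.12,0,0,0,1],[-0.12,-0.2,0.3925,0,0,-0.2,1],[-0.12,-0.2,0.3925,0,0,-0.2,1],[-0.12,-0.2,0.3925,0,0,-0.2,1],[-0.12,-0.2,0.3925,0,0,-0.2,1],[-0.12,-0.2,0.3925,0,0,-0.2,1],[-0.12,-0.2,0.3925,0,0,-0.2,1]]}}

```text
time_s: 31.45
ee_pos: [546.8, -198.6, 212.2]
ee_rot: [-179.8, -0.1, 90.1]
force: [0.1, -0.4, -0.9]
gripper_width: 91.4
gripper_force: 0.0
```

```bash
python3 g.py H
python3 - <<'E'
from m import *
f=load('H');c,x0,y0=roi(f,607.2,-99.7,r=62)
st=lambda c,w,k=110:cv2.resize(np.clip((c[...,::-1].astype(float)-k)*255/(255-k),0,255).astype(np.uint8),(w,w),interpolation=cv2.INTER_CUBIC)
t=grab('top')['pixels'][130:280,110:420]
cv2.imwrite('pics/hh.png',np.vstack([cv2.resize(t[...,::-1],(600,290)),np.hstack([st(c,300),st(roi(f,428,-133)[0],300)])]))
E
```

```text
31.45 [ 546.82247653 -198.63765236  212.17621315] [-1.79830452e+02 -8.31644565e-02  9.00580364e+01] 0.206695358172576
```

View pics/hh.png

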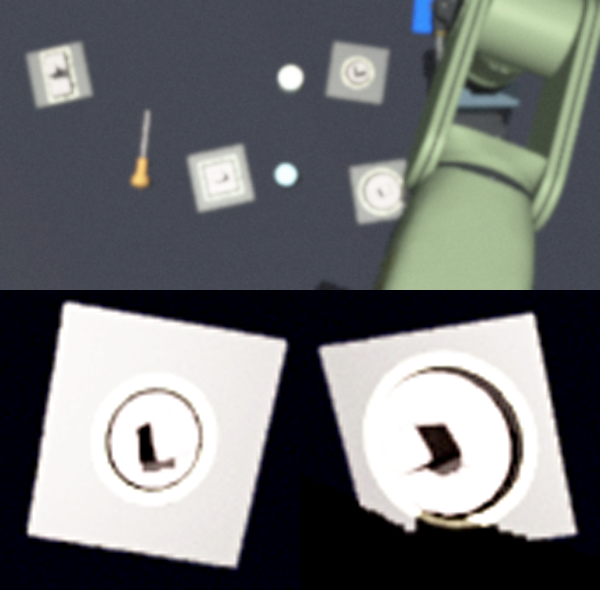

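The top view shows all four punches standing centred on their matching mats. The jar (290,77) and loupe (286,174) have not moved. The small round ring is even, and the big round one only looks shifted because of the oblique view.

```bash
python3 -c "
from workcell import env
print(env.job_done())"
```

```text
the job is handed in; nothing more can be done
None
```

All four punches stand upright, shank up, in the middle of their matching mats, with the square and oblong feet turned to their outlines. The loupe and gem jar were left where they stood, and the job was handed in at about 31.5 s.

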